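# Weigh down four resealed control units

## Robot

A 6-joint arm with a two-finger parallel gripper is mounted at the origin on the work surface. World frame = base frame: x ahead of the robot, y to its left, z up, the work surface at z = 0. Lengths are in mm, angles in rad, forces in N, time in s.
With the tool pointing down it reaches from about 400 to 925 mm from the base axis. Payload 12.5 kg.
Tool frame: the origin (TCP) lies at the very end of the fingers, on their centre line; the grasp point (between the pads) lies 19 mm behind it; z points along the fingers, x is the direction in which the jaws open and shut, and the axes are right-handed (so a half turn about z gives the same grasp; the last joint's range is limited). The gripper opens to 95 mm and grips with 3 to 60 N. Pads are 20 mm wide; open, the fingers measure 119 mm over their backs; the gripper's body (75 mm by 180 mm) begins 59 mm behind the grasp point.
Start: joints at [-1.415, 0.491, 1.559, -0, 1.092, -0.106], TCP at [161.785, -603.716, 214.661] pointing down, gripper open.
Joint ranges: [-3.1, 3.1], [-0.84, 2.19], [0.05, 2.79], [-1.13, 4.28], [0.06, 2.93], [-2.69, 2.69]. Speed limits (rad/s): [2.22, 2.22, 2.79, 3.14, 3.14, 3.14].

## Interface

Orientations are given as [roll, pitch, yaw] about the fixed x, y, z axes, in that order (R = Rz(yaw) Ry(pitch) Rx(roll)).
In Python, from cell import state, viewer, ticket, look_for, regions_of gives the robot as it stands.
- The arm moves only by the shell command python3 -m inch 'ROWS'. ROWS is JSON, a list of rows, each a list of 7 numbers: the turn, a rotation vector about the world's x, y, z in degrees, then the shift along the world's x, y, z in mm, then the opening, from -1 (shut) to 1 (fully open). In form: [[rx, ry, rz, tx, ty, tz, hand], ...]. A call has 1 to 10 rows; each row shifts and turns the commanded pose from where the row before left it; what a row does not reach is not made up. A row lasts 1/10 s, in which the tool goes at most 50 mm and 8.59 degrees, less where a joint would pass 70% of its speed; a pose out of reach is approached as far as the arm can. A call with a gripper value outside its range is refused whole. The fingers move at their own pace and stop on an object; the grip force is fixed at half the most. Time passes only in rows, so rows that do not move let the fingers close. It gives the time, the measured TCP pose, the force and the opening at its end, in the units of the state.
- state(): the state, without advancing time (a new reading comes with each control period).
- viewer.read_camera(name): name is "scene" or "side" or "wrist"; returns a dict with "color" (480x640x3 uint8, red, green, blue), "depth" (480x640 float32, mm along the optical axis (not along the pixel's ray), 0 where there is no reading), "fx", "fy", "cx", "cy" (pixels), "dist_coeffs" ([k1, k2, p1, p2, k3] as OpenCV has them; the pictures are not rectified), "position" and "orientation" of the camera in the world. Camera axes: x right, y down, z forward; pixel columns grow to the right and rows downward; lengths in mm; the calibration is good to about 2 mm. A picture is of the moment at which its call begins.
- ticket.job_done(): hands the job in, once; it reports no verdict.
Trained networks look in the newest picture that a camera, given by its name, has taken for a name from the list of things; names that differ only in an ending like _2 or _b are one class to them, and where a whole thing is asked for, a point or a joint stands for the part that bears it (a point fixed in the world has none). Each returns a list of dicts, best first, with "score" (0 to 1); they miss things now and then, are a little off and sometimes report something else, mostly with a low value. They report only what shows in the picture. A call takes as long as a camera call. They do not tell look-alikes from the thing itself.
- look_for(name, camera): "box" ([left, top, right, bottom] as shares, 0 to 1, of the picture: columns of its width, rows of its height, round what is visible of it).
- regions_of(name, camera): "pixels" (480x640 bool, what is visible of it) and "box" ([left, top, right, bottom] as shares, 0 to 1, of the picture: columns of its width, rows of its height, round what is visible of it).
The state is a dict: "t": time; "joints": joint angles; "qvel": joint speeds; "tau": joint torques, N m; "eef_pos": TCP position; "tcp_rot": TCP orientation; "ft_force": force on the tool from outside, world axes, zero at the start; "moment": the same for the moment, N m; "opening": opening from 0.0 (shut) to 1.0 (fully open).
Only numpy, scipy, OpenCV 4.12 (cv2) and the standard library are available. Lean on these libraries where they do the work, as an engineer would, in place of code of your own. Each camera call takes 0.05 s, during which the arm holds its last target. There are 200 camera calls.

## Task

The four control units on the bench have just had their covers glued back on and need weighing down while the glue sets: set the bar-shaped steel weight lengthwise along the middle of the long narrow unit, and the three round steel weights by size, the largest on the middle of the largest unit's cover, the middle-sized one on the middle-sized unit's and the smallest on the smallest unit's. Put each down upright and gently, without dropping it or shifting the covers, and leave the solder reel and the flux jar where they stand.

Things in the scene. Friction and masses are not known exactly. Their poses are not given: they have to be found in the camera images.
- weight_large: the largest round steel weight, about 720 g: a plain upright cylinder 60 mm across and 30 mm tall, with a thin 12 mm neck on top and above it a round grip knob 22 mm across and 20 mm tall, from 42 to 62 mm above the underside (total height 62 mm). Stands loose on the bench. Origin: centre of its underside; z up
- weight_medium: the middle-sized round steel weight, about 400 g: a plain upright cylinder 46 mm across and 27 mm tall, with a thin 12 mm neck on top and above it a round grip knob 20 mm across and 20 mm tall, from 39 to 59 mm above the underside (total height 59 mm). Stands loose on the bench. Origin: centre of its underside; z up
- weight_small: the smallest round steel weight, about 190 g: a plain upright cylinder 32 mm across and 24 mm tall, with a thin 12 mm neck on top and above it a round grip knob 16 mm across and 20 mm tall, from 36 to 56 mm above the underside (total height 56 mm). Stands loose on the bench. Origin: centre of its underside; z up
- weight_bar: the bar-shaped steel weight, about 740 g: a block 110 mm long (its x), 30 mm wide (its y) and 26 mm tall, with a bow handle on top: a round rod 12 mm thick along the bar's length, its axis 50 mm above the underside, free over 46 mm at the middle between its two posts, 18 mm of open space under it. Stands loose on the bench. Origin: centre of its underside; z up
- cover_large: bare aluminium cover of the largest control unit, 118 mm (its x) by 148 mm (its y), loose on its fixed housing of the same outline. Flat on top: its raised middle, to 9 mm from each edge, is 8 mm above the origin. Origin: centre of its underside, 28 mm above the bench. Three black connector shrouds stand 24 mm out of the unit's +x side, lower than the cover; lugs 17 mm out at its ±y sides
- cover_medium: bare aluminium cover of the middle-sized, nearly square control unit, 90 mm (its x) by 110 mm (its y), loose on its fixed housing of the same outline. Flat on top: its raised middle, to 9 mm from each edge, is 8 mm above the origin. Origin: centre of its underside, 28 mm above the bench. One black connector shroud stands 24 mm out of the unit's +x side, below the cover
- cover_small: bare aluminium cover of the smallest control unit, 64 mm (its x) by 78 mm (its y), loose on its fixed housing of the same outline. Flat on top: its raised middle, to 9 mm from each edge, is 8 mm above the origin. Origin: centre of its underside, 28 mm above the bench. One black connector shroud stands 24 mm out of the unit's +x side, below the cover
- cover_long: bare aluminium cover of the long narrow control unit, 163 mm (its x) by 60 mm (its y), loose on its fixed housing of the same outline. Flat on top: its raised middle, to 9 mm from each edge, is 8 mm above the origin. Origin: centre of its underside, 28 mm above the bench. One black connector shroud stands 24 mm out of the unit's +x end, below the cover
- solder_reel: a reel of solder wire standing on its flange, no weight: two white plastic flanges 48 mm across, bright wire between, 38 mm tall, loose. Origin: centre of its underside
- flux_jar: a closed amber jar of flux with a black screw lid, 46 mm across and 36 mm tall, loose. Origin: centre of its underside
Not all that is in view belongs to the job. Leave any brown look-alike of the weight_large alone.

How it is judged (in metres and radians):
At the end, for the whole second after the job is handed in: Each weight stands upright, at rest, flat on its own unit's cover, centre within 12 mm of the cover's centre: bar on the long unit (within 0.2 rad of its length), largest, middle and smallest round weight on the largest, middle and smallest unit; no cover shifted over 6 mm (horizontal distance between weight_bar and cover_long below 0.012 m and z of weight_bar in the frame of cover_long between 0.004 and 0.012 m and angle between each of weight_bar, weight_large, weight_medium, weight_small's own z axis and vertical below 0.08 rad and linear speed of each of weight_bar, weight_large, weight_medium, weight_small below 0.01 m/s and horizontal distance between weight_large and cover_large below 0.012 m and z of weight_large in the frame of cover_large between 0.004 and 0.012 m and horizontal distance between weight_medium and cover_medium below 0.012 m and z of weight_medium in the frame of cover_medium between 0.004 and 0.012 m and horizontal distance between weight_small and cover_small below 0.012 m and z of weight_small in the frame of cover_small between 0.004 and 0.012 m and angle between the x axis of weight_bar and the x axis of cover_long, either way round below 0.2 rad and distance of each of cover_long, cover_large, cover_medium, cover_small from where it was at the start of the episode below 0.006 m); the robot touches nothing.
It fails at once if a cover is shifted by more than 6 mm (distance of any of cover_long, cover_large, cover_medium, cover_small from where it was at the start of the episode above 0.006 m).
It fails at once if the solder reel or the flux jar is moved by more than 15 mm (distance of any of solder_reel, flux_jar from where it was at the start of the episode above 0.015 m).
It fails at once if a weight is dropped or slammed onto its cover (moving faster than 0.25 m/s within the last 30 mm above it) ((horizontal distance between weight_bar and cover_long below 0.03 m and z of weight_bar in the frame of cover_long below 0.038 m and linear speed of weight_bar above 0.25 m/s) or (horizontal distance between weight_large and cover_large below 0.03 m and z of weight_large in the frame of cover_large below 0.038 m and linear speed of weight_large above 0.25 m/s) or (horizontal distance between weight_medium and cover_medium below 0.03 m and z of weight_medium in the frame of cover_medium below 0.038 m and linear speed of weight_medium above 0.25 m/s) or (horizontal distance between weight_small and cover_small below 0.03 m and z of weight_small in the frame of cover_small below 0.038 m and linear speed of weight_small above 0.25 m/s)).
It also fails if it takes over 115 s, if anything falls off the work surface, if the arm or the gripper's body presses on something with over 40 N, if the wrist force passes 120 N, or if a joint passes its speed limit or range.

## Working session

There is one attempt and no reset: what is moved stays moved. The work goes in short steps, Python scripts to look and compute and a shell command to move; the robot and the scene stay as the last step left them, time stands still between calls to the robot, and variables do not carry over. Pictures are saved under pics/ and viewed, on a budget of 14 in all, crops included, one or two more only if the job needs it, and the job is handed in when it is done.

```bash
mkdir -p pics; ls; cat > h.py <<'E'
import numpy as np, cv2
from scipy.spatial.transform import Rotation as R
from cell import state, viewer, ticket, look_for, regions_of
def cam(n):
    return viewer.read_camera(n)
def rot(o):
    o=np.array(o,float)
    return o if o.shape==(3,3) else (R.from_euler('xyz',o).as_matrix() if o.size==3 else R.from_quat(o).as_matrix())
def cloud(c,mask=None):
    d=c["depth"]; m=(d>0) if mask is None else (mask&(d>0))
    v,u=np.nonzero(m); K=np.array([[c["fx"],0,c["cx"]],[0,c["fy"],c["cy"]],[0,0,1.]])
    p=cv2.undistortPoints(np.c_[u,v].astype(np.float64).reshape(-1,1,2),K,np.array(c["dist_coeffs"],float)).reshape(-1,2)
    z=d[v,u]; P=np.c_[p*z[:,None],z]
    return P@rot(c["orientation"]).T+np.array(c["position"]), np.c_[u,v]
NAMES="weight_large weight_medium weight_small weight_bar cover_large cover_medium cover_small cover_long solder_reel flux_jar".split()
E
python3 - <<'E'
from h import *
print(state())
for n in ["scene","side","wrist"]:
    c=cam(n); cv2.imwrite(f"pics/{n}0.png",c["color"][:,:,::-1]); print(n,c["position"],c["orientation"],c["fx"])
    if n=="wrist": continue
    for k in NAMES:
        for r in regions_of(k,n)[:3]:
            if r["score"]<.3: continue
            P,uv=cloud(c,r["pixels"])
            if len(P)<5: continue
            print(k,round(r["score"],2),"px",uv.mean(0).round(),"n",len(P),"med",np.median(P,0).round(),"lo",np.percentile(P,3,0).round(),"hi",np.percentile(P,97,0).round())
E
```

```text
pics
{'t': 0.0, 'joints': array([-1.41458459e+00,  4.91565782e-01,  1.55948599e+00, -4.84601181e-05,
        1.09167986e+00, -1.05619869e-01]), 'qvel': array([-2.03564350e-04,  2.82924476e-05, -1.13492178e-04,  1.65422768e-03,
       -4.94414611e-04,  4.74175392e-04]), 'tau': array([ 2.36471365e-03, -6.12644577e+01, -2.58176225e+01,  6.94212341e-02,
        4.83328616e-02, -1.00272009e-04]), 'eef_pos': array([ 161.7396038 , -603.4426271 ,  214.04529858]), 'tcp_rot': array([-3.14151532e+00,  1.13716098e-03, -1.30894231e+00]), 'ft_force': array([-0.1258374 , -0.26269503, -0.46555157]), 'moment': array([0.02576516, 0.00116248, 0.05370029]), 'opening': 0.9992647888206659}
scene [1261.12484702 -622.3873994   817.36497603] [-2.22112861 -0.01584284  0.88580287] 574.1007362037611
weight_large 0.81 px [297. 237.] n 626 med [456.  -2.  29.] lo [425. -24.   3.] hi [476.  29.  62.]
weight_large 0.74 px [289. 209.] n 548 med [358.  50.  29.] lo [326.  28.   2.] hi [380.  82.  62.]
weight_large 0.66 px [343. 247.] n 644 med [545.  56.  29.] lo [511.  35.   4.] hi [565.  87.  62.]
weight_medium 0.6
[... 2174 characters left out ...]
med [655. 146.  34.] lo [626. 103.  28.] hi [687. 178.  39.]
cover_long 0.73 px [267. 217.] n 748 med [ 636. -126.   33.] lo [ 588. -202.   25.] hi [683. -58.  37.]
solder_reel 0.77 px [375. 191.] n 258 med [ 348. -311.   26.] lo [ 328. -345.   -2.] hi [ 368. -299.   39.]
solder_reel 0.36 px [312. 174.] n 527 med [ 542. -374.   33.] lo [ 495. -432.   25.] hi [ 595. -326.   37.]
flux_jar 0.82 px [351. 211.] n 225 med [ 410. -194.   30.] lo [ 391. -223.    6.] hi [ 431. -181.   36.]
flux_jar 0.36 px [323. 280.] n 230 med [456. 116.  24.] lo [442. 100.   2.] hi [470. 126.  57.]
wrist [ 236.21055654 -583.42914403  384.40036968] [ 2.86869385e+00 -2.23903428e-04 -1.30893273e+00] 393.30919120346897
```

```bash
python3 - <<'E'
import cv2
a=cv2.imread("pics/scene0.png"); cv2.imwrite("pics/crop0.png",cv2.resize(a[180:290,225:425],None,fx=4,fy=4,interpolation=cv2.INTER_CUBIC))
E
```

```text
(no output)
```

View pics/scene0.png

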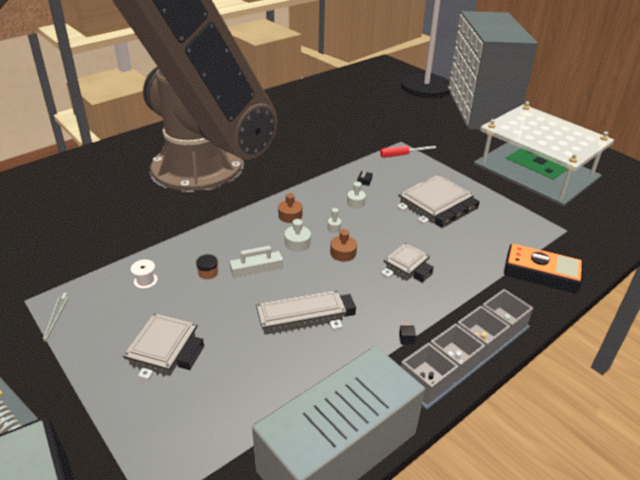

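```bash
sleep 0
```

```text
(no output)
```

View pics/crop0.png

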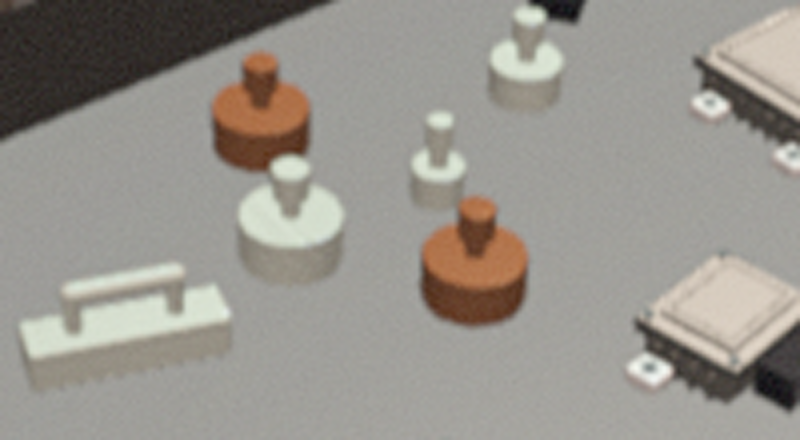

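The scene picture shows three large-shaped round weights at px (297,237), (290,209) and (343,247). Only (297,237) is grey steel, as the crop confirms. The other two are brown look-alikes and will be left alone.

```bash
cat >> h.py <<'E'
def rect(P):
    (c,s,a)=cv2.minAreaRect(P[:,:2].astype(np.float32)); 
    if s[0]<s[1]: s=(s[1],s[0]); a+=90
    return np.round(c,1),np.round(s,1),round((a+90)%180-90,1)
def measure(n,at,rad,zlo,zhi,c=None):
    c=c or cam(n); P,_=cloud(c)
    m=(np.hypot(*(P[:,:2]-at).T)<rad)&(P[:,2]>zlo)&(P[:,2]<zhi)
    return P[m]
E
python3 - <<'E'
from h import *
W=dict(large=((447,8),35,46,70),medium=((409,223),28,44,70),small=((457,108),22,40,70),bar=((462,-115),75,44,70),barblock=((462,-115),75,20,32))
C=dict(cover_large=((534,380),110),cover_medium=((547,-384),90),cover_small=((658,140),60),cover_long=((638,-133),100))
cs={n:cam(n) for n in("scene","side")}
for n,c in cs.items():
    for k,(a,r,l,h) in W.items():
        P=measure(n,a,r,l,h,c); print(n,k,len(P),P.mean(0).round(1),rect(P))
for k,(a,r) in C.items():
    for n,c in cs.items():
        # use network mask
        cam(n); g=[q for q in regions_of(k,n)]
        for q in g:
            P,_=cloud(c,cv2.erode(q["pixels"].astype(np.uint8),np.ones((2,2)))>0)
            if len(P) and np.hypot(*(np.median(P,0)[:2]-a))<40:
                print(n,k,round(q["score"],2),np.median(P[:,2]).round(1),rect(P[P[:,2]>25])); break
E
```

```text
scene large 91 [449.6   2.7  57.3] (array([446.7,   4.9]), array([23.5, 17.9]), -38.1)
scene medium 66 [410.6 217.9  53.8] (array([409.8, 219.9]), array([20.9, 17.7]), -11.2)
scene small 55 [458.1 104.7  50.4] (array([456. , 106.1]), array([17.7, 13. ]), -22.4)
scene bar 190 [ 462.8 -119.9   53.9] (array([ 463. , -118.8]), array([65.3, 16.2]), 73.0)
scene barblock 556 [ 464.  -120.6   26.7] (array([ 461.8, -118.5]), array([110.2,  36.1]), 69.4)
side large 72 [446.   11.2  57.8] (array([446.7,   8.4]), array([23.2, 20.1]), -64.5)
side medium 87 [407.7 226.8  54.5] (array([407.7, 223.1]), array([22.3, 18. ]), -85.1)
side small 53 [455.8 111.4  50.5] (array([455.8, 111.1]), array([21.2, 12. ]), -82.5)
side bar 80 [ 462.5 -110.4   53.3] (array([ 461.6, -115. ]), array([65.2, 11.7]), 70.4)
side barblock 245 [ 461.2 -108.1   25.7] (array([ 461. , -116.8]), array([120.6,  32. ]), 69.7)
scene cover_large 0.58 35.5 (array([535.9, 375.7]), array([143.8, 115.4]), 88.5)
side cover_large 0.89 34.3 (array([530.1, 380.3]), array([151.2, 115.2]), -89.8)
scene cover_medium 0.7 36.1 (array([ 545. , -384.8]), array([112. ,  90.1]), -55.3)
side cover_medium 0.6 33.5 (array([ 539.4, -376.9]), array([103.4,  87. ]), -56.1)
scene cover_small 0.78 36.2 (array([659.2, 139.8]), array([81.8, 64.9]), -82.5)
side cover_small 0.93 34.0 (array([654.9, 144.6]), array([79.1, 63.2]), -80.2)
scene cover_long 0.8 36.6 (array([ 637.7, -133.7]), array([162. ,  62.9]), 66.7)
side cover_long 0.6 33.2 (array([ 632.8, -127.9]), array([160.7,  56.1]), 66.1)
```

View pics/side0.png

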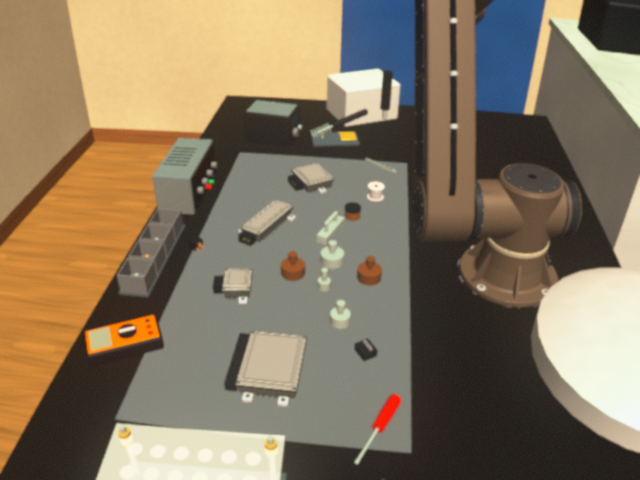

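The side view agrees: steel large weight at px (332,255), browns at (293,267) and (369,271). I'm going to the bar first.

```bash
python3 -m inch '[[0,0,4.6,25,40.5,-2,-0.1],[0,0,4.6,25,40.5,-2,-0.1],[0,0,4.6,25,40.5,-2,-0.1],[0,0,4.6,25,40.5,-2,-0.1],[0,0,4.6,25,40.5,-2,-0.1],[0,0,4.6,25,40.5,-2,-0.1],[0,0,4.6,25,40.5,-2,-0.1],[0,0,4.6,25,40.5,-2,-0.1],[0,0,4.6,25,40.5,-2,-0.1],[0,0,4.6,25,40.5,-2,-0.1]]'
python3 -m inch '[[0,0,4.6,25,40.5,-10,-0.1],[0,0,4.6,25,40.5,-10,-0.1],[0,0,0,0,0,0,-0.1],[0,0,0,0,0,0,-0.1]]'
python3 - <<'E'
from h import *
s=state(); print(s["eef_pos"].round(1),np.degrees(s["tcp_rot"]).round(1))
c=cam("wrist"); cv2.imwrite("pics/w1.png",c["color"][:,:,::-1])
P=measure("wrist",(462,-115),80,22,29,c); print("block",len(P),P.mean(0),rect(P))
P=measure("wrist",(462,-115),80,52,60,c); print("rod",len(P),P.mean(0),rect(P))
E
```

```text
t: 3.05
eef_pos: [412.6, -197.0, 194.9]
tcp_rot: [3.142, -0.001, -0.503]
ft_force: [1.0, -1.4, 0.2]
opening: 0.452
t: 3.45
eef_pos: [462.0, -116.9, 174.5]
tcp_rot: [3.141, 0.0, -0.343]
ft_force: [0.7, -0.6, -0.4]
opening: 0.45
[ 462.  -116.9  174.5] [180.    0.  -19.7]
block 3292 [ 464.25974854 -110.60332762   25.5674179 ] (array([ 462.2, -116. ]), array([109.7,  30.1]), 69.0)
rod 1147 [ 462.7068328  -114.74034843   54.65059594] (array([ 462.4, -115.9]), array([66.3, 11.4]), 70.0)
```

View pics/w1.png

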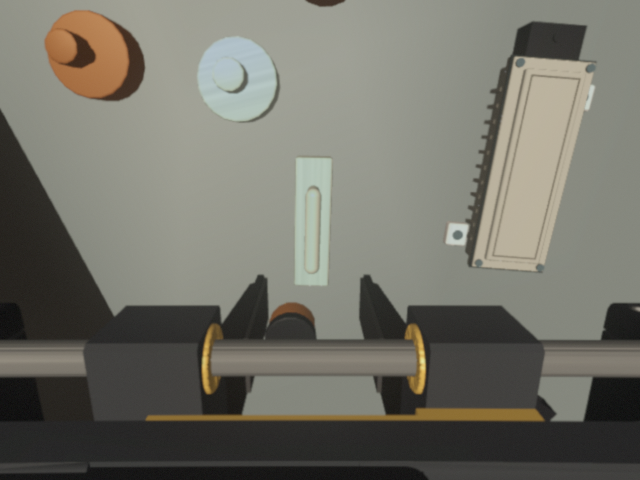

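The wrist view shows the bar (313,220), steel large weight (236,80), a brown one (90,55) and the long unit (532,165). Measured sizes match those given. I'm going down to grip the bar.

```bash
python3 - <<'E'
from h import *
c=cam("wrist")
P=measure("wrist",(636,-132),95,34.5,38,c); print("long top",len(P),P.mean(0).round(1),rect(P))
P=measure("wrist",(636,-132),95,27,38,c); print("long all",rect(P))
P=measure("wrist",(447,7),30,59,64,c); print("large knob",len(P),P.mean(0),rect(P))
P=measure("wrist",(447,7),45,27,32,c); print("large cyl",len(P),P.mean(0),rect(P))
E
python3 -m inch '[[0,0,-0.3,0.4,1,-45,-0.1],[0,0,0,0,0,-45,-0.1],[0,0,0,0,0,-33,-0.1],[0,0,0,0,0,-20,-0.1],[0,0,0,0,0,0,-0.1],[0,0,0,0,0,0,-1],[0,0,0,0,0,0,-1],[0,0,0,0,0,0,-1],[0,0,0,0,0,0,-1],[0,0,0,0,0,0,-1]]'
```

```text
long top 10248 [ 639.  -128.1   35.7] (array([ 637.9, -132.8]), array([156.4,  46.9]), 65.8)
long all (array([ 639.8, -127.2]), array([176.8,  64.2]), 65.6)
large knob 883 [447.21355623   7.6396702   61.59088459] (array([446.9,   7.9]), array([21.4, 21.2]), -79.2)
large cyl 4359 [448.10108568   7.4140121   29.63474897] (array([447. ,   7.9]), array([59.5, 58.7]), -87.8)
t: 4.55
eef_pos: [462.1, -116.6, 32.3]
tcp_rot: [3.142, -0.0, -0.351]
ft_force: [-3.6, -0.1, 7.1]
opening: 0.12
```

```bash
python3 -m inch '[[0,0,0,0,0,10,-1],[0,0,0,0,0,25,-1],[0,0,0,0,0,30,-1],[0,0,0,0,0,20,-1],[0,0,-0.7,20,-2,0,-1],[0,0,-1,40,-4,0,-1],[0,0,-1,45,-4,0,-1],[0,0,-1,40,-4,0,-1],[0,0,-0.4,31,-2,0,-1],[0,0,0,0,0,0,-1]]'
python3 - <<'E'
from h import *
s=state(); print(s["eef_pos"].round(1),np.degrees(s["tcp_rot"]).round(1),s["ft_force"],s["opening"])
c=cam("wrist"); cv2.imwrite("pics/w2.png",c["color"][:,:,::-1])
for r in regions_of("cover_long","wrist")[:2]:
    P,uv=cloud(c,r["pixels"]); Q=P[(P[:,2]>25)&(P[:,2]<40)]; print(r["score"],len(Q),rect(Q),rect(Q[Q[:,2]>35]))
P=measure("wrist",(638,-132),90,70,110,c); 
for lo,hi in((55,70),(70,90),(95,110),(110,140)): 
    Q=measure("wrist",(638,-132),90,lo,hi,c); print(lo,hi,len(Q),Q.mean(0).round(1),rect(Q) if len(Q)>5 else "")
E
```

```text
t: 5.55
eef_pos: [641.1, -132.7, 116.2]
tcp_rot: [-3.141, -0.002, -0.422]
ft_force: [0.1, 0.3, -6.8]
opening: 0.12
[ 641.1 -132.7  116.2] [-1.80e+02 -1.00e-01 -2.42e+01] [ 0.10841284  0.27705803 -6.83613323] 0.11957561756517321
0.56 7665 (array([ 646.3, -113.4]), array([121.6,  61.2]), 66.6) (array([ 645.8, -114.9]), array([108.6,  43.7]), 65.7)
55 70 0 [nan nan nan] 
70 90 58 [665.7 -82.5  87.6] (array([665.7, -82.7]), array([28.6,  0.8]), -24.5)
95 110 4827 [ 655.9 -102.5  108.7] (array([ 642.7, -132.4]), array([110.4,  30.1]), 65.7)
110 140 4391 [ 649.1 -118.4  131.9] (array([ 643. , -131.5]), array([106.8,  28.1]), 65.7)<stdin>:8: RuntimeWarning: Mean of empty slice.
  ret = um.true_divide(
```

View pics/w2.png

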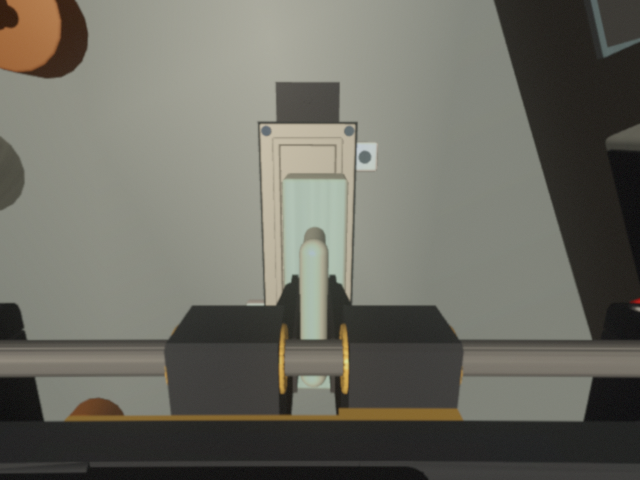

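```bash
python3 -m inch '[[0,0,0,0,0,-6,-1],[0,0,0,0,0,-12,-1],[0,0,0,0,0,-12,-1],[0,0,0,0,0,-6,-1],[0,0,0,0,0,0,-1],[0,0,0,0,0,0,-1]]'
python3 - <<'E'
from h import *
c=cam("wrist"); s=state(); z=s["eef_pos"][2]-116.2
for lo,hi in((102,110),): 
    Q=measure("wrist",(638,-132),90,lo+z,hi+z,c); print(lo,hi,len(Q),Q.mean(0).round(1),rect(Q) if len(Q)>5 else "")
print(s["eef_pos"])
E
```

```text
t: 6.25
eef_pos: [638.2, -132.8, 80.5]
tcp_rot: [3.142, 0.0, -0.422]
ft_force: [-0.2, 0.1, -7.2]
opening: 0.121
102 110 5113 [ 653.2 -102.7   73.4] (array([ 639.8, -132.3]), array([110.1,  30.1]), 65.6)
[ 638.36347704 -132.76877277   80.86774214]
```

```bash
python3 -m inch '[[0,0,0,-1,0.3,-4,-1],[0,0,0,0,0,-4,-1],[0,0,0,0,0,-2,-1],[0,0,0,0,0,-1,-1],[0,0,0,0,0,-1,-1],[0,0,0,0,0,0,-1],[0,0,0,0,0,0,-1]]'
```

```text
t: 7.0
eef_pos: [637.4, -132.4, 68.9]
tcp_rot: [-3.141, -0.001, -0.422]
ft_force: [0.4, 0.9, -4.2]
opening: 0.12
```

```bash
python3 -m inch '[[0,0,0,0,0,-1,-1],[0,0,0,0,0,0,-1],[0,0,0,0,0,0,-1]]'; python3 -m inch '[[0,0,0,0,0,0,-0.7],[0,0,0,0,0,0,-0.4],[0,0,0,0,0,0,-0.1],[0,0,0,0,0,0,-0.1],[0,0,0,0,0,0,-0.1]]'
```

```text
t: 7.3
eef_pos: [637.9, -132.6, 68.7]
tcp_rot: [-3.141, -0.002, -0.422]
ft_force: [1.0, 0.5, 6.8]
opening: 0.117
t: 7.8
eef_pos: [637.1, -132.4, 67.5]
tcp_rot: [3.142, 0.0, -0.422]
ft_force: [-0.4, 0.4, -0.6]
opening: 0.419
```

```bash
python3 -m inch '[[0,0,0,0,0,15,-0.1],[0,0,0,0,0,35,-0.1],[0,0,0,0,0,40,-0.1],[0,0,0,0,0,10,-0.1],[0,0,0,-25,15,0,-0.1],[0,0,0,-38,28,0,-0.1],[0,0,0,-38,29,0,-0.1],[0,0,0,-38,29,0,-0.1],[0,0,0,-31,24,0,-0.1],[0,0,0,-20,15,0,-0.1]]'
python3 -m inch '[[0,0,0,0,0,0,-0.1],[0,0,0,0,0,0,-0.1]]'
python3 - <<'E'
from h import *
c=cam("wrist"); cv2.imwrite("pics/w3.png",c["color"][:,:,::-1]); print(state()["eef_pos"])
P=measure("wrist",(447,8),30,59,64,c); print("large knob",len(P),P.mean(0),rect(P))
P=measure("wrist",(447,8),45,27,32,c); print("large cyl",len(P),rect(P))
P=measure("wrist",(457,108),22,53,58,c); print("small knob",len(P),P.mean(0),rect(P))
P=measure("wrist",(638,-132),75,59,64,c); print("bar",len(P),rect(P) if len(P) else 0)
E
```

```text
t: 8.8
eef_pos: [444.8, 8.9, 168.2]
tcp_rot: [3.142, 0.0, -0.422]
ft_force: [-0.5, 0.3, -0.2]
opening: 0.453
t: 9.0
eef_pos: [447.7, 7.6, 168.3]
tcp_rot: [-3.141, -0.002, -0.422]
ft_force: [-0.9, -0.5, -0.2]
opening: 0.447
[448.08947109   7.2739643  168.10954797]
large knob 651 [447.12861367   8.57710317  61.53284069] (array([447.1,   8.1]), array([21.4, 20.6]), 65.6)
large cyl 3291 (array([446.9,   8.4]), array([58.8, 58.7]), -22.4)
small knob 438 [456.5441435  109.68823826  55.44565549] (array([456.3, 109.8]), array([15.1, 15.1]), -6.3)
bar 2858 (array([ 642.8, -121.3]), array([87.5, 30.6]), 66.3)
```

View pics/w3.png

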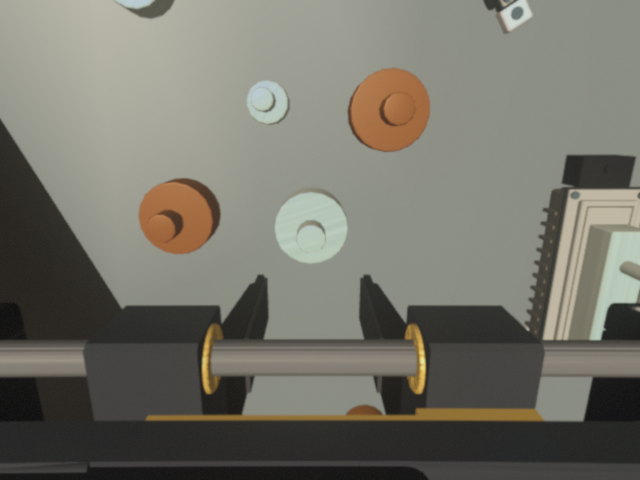

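The steel large weight is at px (310,230), right below the tool. The bar is upright on the long unit at the right edge.

```bash
python3 -m inch '[[0,0,0,-0.5,0.7,-42,-0.1],[0,0,0,0,0,-42,-0.1],[0,0,0,0,0,-32,-0.1],[0,0,0,0,0,-17,-0.1],[0,0,0,0,0,0,-0.1],[0,0,0,0,0,0,-1],[0,0,0,0,0,0,-1],[0,0,0,0,0,0,-1],[0,0,0,0,0,0,-1],[0,0,0,0,0,0,-1]]'
```

```text
t: 10.05
eef_pos: [446.4, 8.4, 35.4]
tcp_rot: [-3.142, -0.0, -0.422]
ft_force: [-3.6, 2.6, 8.4]
opening: 0.227
```

```bash
python3 -m inch '[[0,0,0,0,0,15,-1],[0,0,0,0,0,35,-1],[0,0,0,0,0,40,-1],[0,0,0,3,20,20,-1],[0,0,0,10,42,0,-1],[0,0,0,12,46,0,-1],[0,0,0,12,46,0,-1],[0,0,0,12,46,0,-1],[0,0,0,10,42,0,-1],[0,0,0,8,30,0,-1]]'
python3 -m inch '[[0,0,0,0,0,0,-1],[0,0,0,0,0,0,-1]]'
python3 - <<'E'
from h import *
c=cam("wrist"); cv2.imwrite("pics/w4.png",c["color"][:,:,::-1]); s=state(); print(s["eef_pos"],s["opening"],s["ft_force"])
for r in regions_of("cover_large","wrist")[:2]:
    P,uv=cloud(c,r["pixels"]); Q=P[(P[:,2]>25)&(P[:,2]<40)]; T=Q[(Q[:,2]>34.7)]
    print(r["score"],len(Q),rect(Q),rect(T),np.percentile(T,[.5,99.5],0).round(1))
E
```

```text
t: 11.05
eef_pos: [513.5, 282.9, 144.3]
tcp_rot: [3.142, 0.0, -0.421]
ft_force: [-0.4, -0.8, -6.1]
opening: 0.221
t: 11.25
eef_pos: [512.9, 280.6, 144.0]
tcp_rot: [3.14, 0.001, -0.421]
ft_force: [-0.5, -0.9, -7.6]
opening: 0.226
[512.98497733 279.85243918 144.16864496] 0.2276984882632833 [ 0.25733522 -0.07844845 -7.60524053]
0.86 36079 (array([532.7, 381.4]), array([149.7, 120.4]), 89.4) (array([532.8, 381. ]), array([131.5, 102.1]), 89.7) [[483.  316.2  34.7]
 [583.  445.2  37.6]]
```

View pics/w4.png

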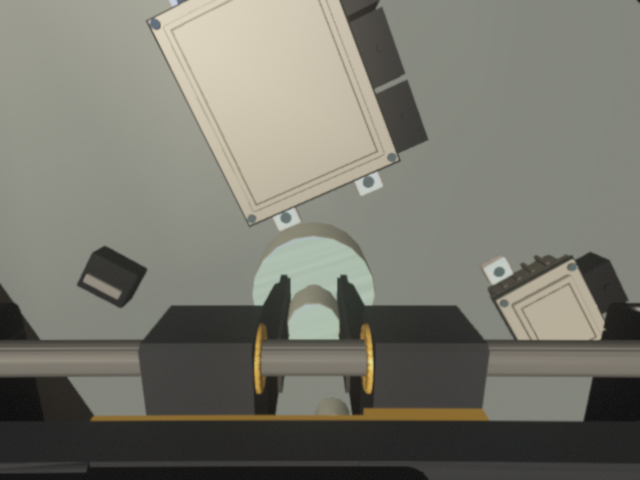

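Cover_large is centred at (532.8, 381.2) with matching sizes; the steel weight hangs upright at px (313,280).

```bash
python3 -m inch '[[0,0,0,6,30,0,-1],[0,0,0,8,40,-10,-1],[0,0,0,6,31,-15,-1],[0,0,0,0,0,-15,-1],[0,0,0,0,0,-10,-1],[0,0,0,0,0,-8,-1],[0,0,0,0,0,-6,-1],[0,0,0,0,0,-4,-1],[0,0,0,0,0,0,-1]]'
```

```text
t: 12.25
eef_pos: [533.8, 380.7, 76.5]
tcp_rot: [3.141, 0.0, -0.423]
ft_force: [0.1, 0.1, -7.0]
opening: 0.223
```

```bash
python3 -m inch '[[0,0,0,-0.5,0.3,-2,-1],[0,0,0,0,0,-2,-1],[0,0,0,0,0,-1,-1],[0,0,0,0,0,-0.5,-1],[0,0,0,0,0,0,-1],[0,0,0,0,0,0,-1]]'
```

```text
t: 12.85
eef_pos: [533.2, 381.9, 71.8]
tcp_rot: [-3.141, -0.0, -0.422]
ft_force: [-2.7, 1.4, 1.8]
opening: 0.223
```

Contact (force went from -7 to +2). Releasing, then over to the medium weight.

```bash
python3 -m inch '[[0,0,0,0,0,-0.5,-1],[0,0,0,0,0,0,-1],[0,0,0,0,0,0,-0.6],[0,0,0,0,0,0,-0.3],[0,0,0,0,0,0,-0.1],[0,0,0,0,0,0,-0.1],[0,0,0,0,0,15,-0.1],[0,0,0,0,0,35,-0.1],[0,0,0,0,0,40,-0.1]]'
python3 -m inch '[[0,0,0,-15,-20,0,-0.1],[0,0,0,-30,-36,0,-0.1],[0,0,0,-32,-40,0,-0.1],[0,0,0,-28,-36,0,-0.1],[0,0,0,-20,-25,0,-0.1],[0,0,0,0,0,0,-0.1],[0,0,0,0,0,0,-0.1]]'
python3 - <<'E'
from h import *
c=cam("wrist"); cv2.imwrite("pics/w5.png",c["color"][:,:,::-1]); s=state(); print(s["eef_pos"])
P=measure("wrist",(408,222),28,56,61,c); print("med knob",len(P),P.mean(0),rect(P))
P=measure("wrist",(408,222),40,24,29,c); print("med cyl",len(P),rect(P))
P=measure("wrist",(533,381),40,93,102,c); print("large knob placed",len(P),rect(P) if len(P) else 0)
E
```

```text
t: 13.75
eef_pos: [532.9, 381.3, 161.7]
tcp_rot: [3.14, 0.001, -0.422]
ft_force: [-0.8, -0.1, 1.2]
opening: 0.451
t: 14.45
eef_pos: [409.7, 225.6, 161.9]
tcp_rot: [-3.14, -0.002, -0.423]
ft_force: [0.6, 0.2, -0.4]
opening: 0.452
[410.00688955 226.01728121 161.55914199]
med knob 547 [408.8516896  224.29333654  58.53912092] (array([408.8, 224. ]), array([19.2, 18.9]), -42.4)
med cyl 1756 (array([409., 224.]), array([45. , 44.9]), -51.6)
large knob placed 0 0
```

View pics/w5.png

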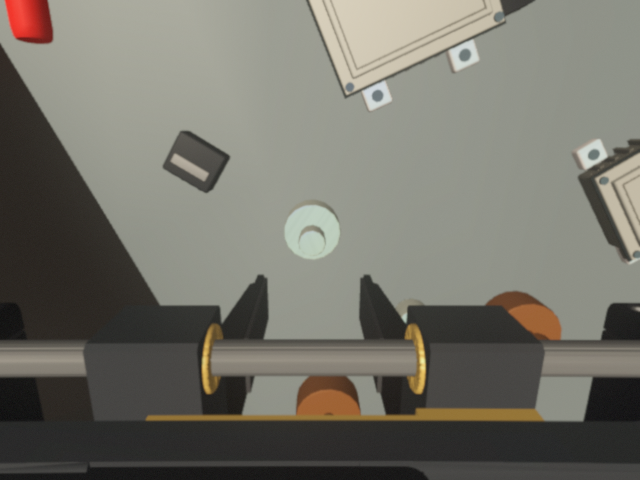

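Medium weight at px (312,232); sizes match.

```bash
python3 -m inch '[[0,0,0,-1,-1.5,-42,-0.1],[0,0,0,0,0,-42,-0.1],[0,0,0,0,0,-31,-0.1],[0,0,0,0,0,-16,-0.1],[0,0,0,0,0,0,-0.1],[0,0,0,0,0,0,-1],[0,0,0,0,0,0,-1],[0,0,0,0,0,0,-1],[0,0,0,0,0,0,-1],[0,0,0,0,0,0,-1]]'
```

```text
t: 15.5
eef_pos: [408.2, 224.2, 29.9]
tcp_rot: [-3.141, -0.001, -0.422]
ft_force: [-0.1, 0.9, 0.9]
opening: 0.201
```

```bash
python3 -m inch '[[0,0,0,0,0,15,-1],[0,0,0,0,0,40,-1],[0,0,0,0,0,45,-1],[0,0,0,4,-25,10,-1],[0,0,0,7,-42,0,-1],[0,0,0,7,-47,0,-1],[0,0,0,7,-47,0,-1],[0,0,0,7,-47,0,-1],[0,0,0,7,-47,0,-1],[0,0,0,7,-47,0,-1]]'
python3 -m inch '[[0,0,0,7,-47,0,-1],[0,0,0,7,-47,0,-1],[0,0,0,7,-47,0,-1],[0,0,0,7,-47,0,-1],[0,0,0,7,-47,0,-1],[0,0,0,7,-47,0,-1],[0,0,0,7,-45,0,-1],[0,0,0,5,-40,0,-1],[0,0,0,3,-20,0,-1],[0,0,0,0,0,0,-1]]'
python3 -m inch '[[0,0,0,0,0,0,-1]]'
python3 - <<'E'
from h import *
c=cam("wrist"); cv2.imwrite("pics/w6.png",c["color"][:,:,::-1]); s=state(); print(s["eef_pos"],s["opening"],s["ft_force"])
for r in regions_of("cover_medium","wrist")[:2]:
    P,uv=cloud(c,r["pixels"]); Q=P[(P[:,2]>25)&(P[:,2]<40)]; T=Q[(Q[:,2]>34.7)]
    print(r["score"],len(Q),rect(Q),rect(T))
E
```

```text
t: 16.5
eef_pos: [453.6, -80.0, 139.7]
tcp_rot: [3.142, 0.0, -0.423]
ft_force: [1.4, -0.6, -4.1]
opening: 0.203
t: 17.5
eef_pos: [510.3, -467.3, 138.5]
tcp_rot: [3.142, 0.001, -0.425]
ft_force: [0.1, 0.5, -3.9]
opening: 0.204
t: 17.6
eef_pos: [510.4, -464.5, 138.8]
tcp_rot: [-3.141, 0.002, -0.423]
ft_force: [-0.8, 0.2, -3.2]
opening: 0.204
[ 510.60501808 -463.97377864  139.14694943] 0.20507799803464777 [ 0.13331136  0.44515953 -2.91952298]
0.65 22738 (array([ 544.1, -382.9]), array([110.7,  91.2]), -56.2) (array([ 542.1, -381.8]), array([98.6, 75.7]), -56.2)
```

View pics/w6.png

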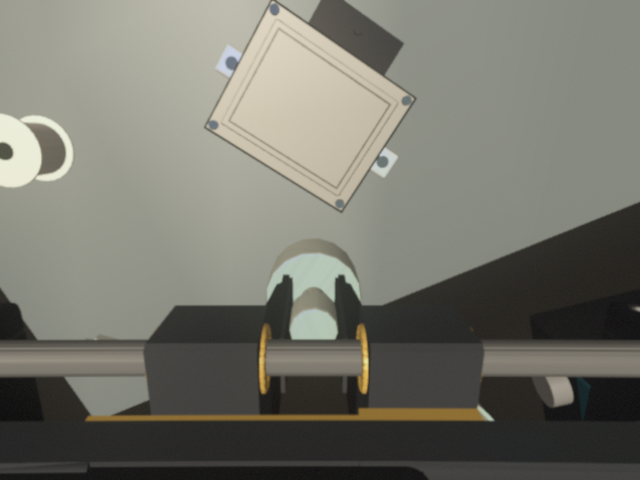

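Cover_medium fully in view at px (310,108), outline 110.7 x 91.2 mm, centre (544,-382.7).

```bash
python3 -m inch '[[0,0,0,10,25,0,-1],[0,0,0,14,34,-10,-1],[0,0,0,9,22.5,-15,-1],[0,0,0,0,0,-15,-1],[0,0,0,0,0,-10,-1],[0,0,0,0,0,-8,-1],[0,0,0,0,0,-6,-1],[0,0,0,0,0,-4,-1],[0,0,0,0,0,0,-1]]'
```

```text
t: 18.6
eef_pos: [543.6, -383.8, 71.2]
tcp_rot: [-3.141, 0.0, -0.423]
ft_force: [-0.3, 1.0, -2.5]
opening: 0.199
```

```bash
python3 -m inch '[[0,0,0,0.3,0.7,-2,-1],[0,0,0,0,0,-1.5,-1],[0,0,0,0,0,-1,-1],[0,0,0,0,0,-0.5,-1],[0,0,0,0,0,0,-1],[0,0,0,0,0,0,-1]]'
```

```text
t: 19.2
eef_pos: [544.3, -382.8, 66.7]
tcp_rot: [3.142, -0.0, -0.422]
ft_force: [-0.0, -0.5, -3.3]
opening: 0.199
```

```bash
python3 -m inch '[[0,0,0,0,0,-0.7,-1],[0,0,0,0,0,-0.7,-1],[0,0,0,0,0,0,-1],[0,0,0,0,0,0,-1]]'
```

```text
t: 19.6
eef_pos: [544.3, -382.8, 65.9]
tcp_rot: [3.141, -0.001, -0.422]
ft_force: [-2.5, 2.6, 6.0]
opening: 0.203
```

```bash
python3 -m inch '[[0,0,0,0,0,0,-0.7],[0,0,0,0,0,0,-0.4],[0,0,0,0,0,0,-0.2],[0,0,0,0,0,0,-0.2],[0,0,0,0,0,15,-0.2],[0,0,0,0,0,35,-0.2],[0,0,0,0,0,40,-0.2],[0,0,0,-4,25,10,-0.2],[0,0,0,-8,42,0,-0.2],[0,0,0,-8,45,0,-0.2]]'
python3 -m inch '[[0,0,0,-8,45,0,-0.2],[0,0,0,-8,45,0,-0.2],[0,0,0,-8,45,0,-0.2],[0,0,0,-8,45,0,-0.2],[0,0,0,-8,45,0,-0.2],[0,0,0,-8,45,0,-0.2],[0,0,0,-8,45,0,-0.2],[0,0,0,-8,43,0,-0.2],[0,0,0,-4,22,0,-0.2],[0,0,0,0,0,0,-0.2]]'
python3 -m inch '[[0,0,0,0,0,0,-0.2]]'
python3 - <<'E'
from h import *
c=cam("wrist"); cv2.imwrite("pics/w7.png",c["color"][:,:,::-1]); s=state(); print(s["eef_pos"],s["opening"])
P=measure("wrist",(456,110),20,53,58,c); print("small knob",len(P),P.mean(0),rect(P))
P=measure("wrist",(456,110),25,21,26,c); print("small cyl",len(P),rect(P))
for r in regions_of("cover_small","wrist")[:2]:
    P,uv=cloud(c,r["pixels"]); Q=P[(P[:,2]>25)&(P[:,2]<40)]; T=Q[(Q[:,2]>34.7)]
    print(r["score"],len(Q),rect(Q),rect(T))
E
```

```text
t: 20.6
eef_pos: [524.0, -270.2, 166.7]
tcp_rot: [3.141, -0.002, -0.424]
ft_force: [0.3, -0.4, 0.1]
opening: 0.401
t: 21.6
eef_pos: [455.9, 111.5, 166.3]
tcp_rot: [-3.141, -0.001, -0.419]
ft_force: [-0.6, -0.7, -0.4]
opening: 0.403
t: 21.7
eef_pos: [456.5, 109.3, 165.9]
tcp_rot: [-3.141, -0.001, -0.421]
ft_force: [0.1, -0.3, -0.1]
opening: 0.402
[456.58667161 108.74425457 165.79082034] 0.3957675746324791
small knob 338 [456.63332912 110.64784372  55.5153423 ] (array([456.7, 110.1]), array([15.4, 14.9]), -61.7)
small cyl 704 (array([456.7, 111.3]), array([30.4, 29.1]), -24.0)
0.85 10486 (array([659.6, 140.9]), array([78.2, 65.7]), -81.9) (array([658.9, 141. ]), array([62.2, 48.2]), -81.7)
```

View pics/w7.png

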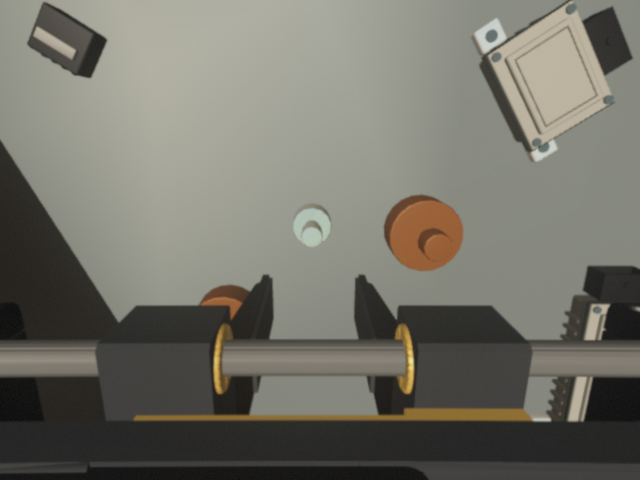

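Small weight at px (312,226), and cover_small at (555,75) with centre (659.2,141). Both match the given sizes.

```bash
python3 -m inch '[[0,0,0,0,1.3,-42,-0.2],[0,0,0,0,0,-42,-0.2],[0,0,0,0,0,-34,-0.2],[0,0,0,0,0,-20,-0.2],[0,0,0,0,0,0,-0.2],[0,0,0,0,0,0,-1],[0,0,0,0,0,0,-1],[0,0,0,0,0,0,-1],[0,0,0,0,0,0,-1],[0,0,0,0,0,0,-1]]'
```

```text
t: 22.8
eef_pos: [456.7, 110.6, 28.1]
tcp_rot: [-3.141, -0.002, -0.422]
ft_force: [-1.5, -0.2, 8.8]
opening: 0.16
```

```bash
python3 -m inch '[[0,0,0,0,0,15,-1],[0,0,0,0,0,40,-1],[0,0,0,0,0,40,-1],[0,0,0,20.5,3,0,-1],[0,0,0,40,6,0,-1],[0,0,0,44,7,0,-1],[0,0,0,44,7,0,-1],[0,0,0,36,5,0,-1],[0,0,0,18,2.4,0,-1],[0,0,0,0,0,-15,-1]]'
python3 -m inch '[[0,0,0,0,0,-15,-1],[0,0,0,0,0,-10,-1],[0,0,0,0,0,-8,-1],[0,0,0,0,0,-5,-1],[0,0,0,0,0,-2,-1],[0,0,0,0,0,0,-1]]'
```

```text
t: 23.8
eef_pos: [661.1, 141.3, 108.0]
tcp_rot: [-3.14, -0.003, -0.422]
ft_force: [-0.4, -0.1, -3.1]
opening: 0.16
t: 24.4
eef_pos: [658.7, 141.0, 67.3]
tcp_rot: [-3.142, -0.0, -0.422]
ft_force: [-0.2, 1.4, -2.2]
opening: 0.157
```

```bash
python3 -m inch '[[0,0,0,0.3,0,-1,-1],[0,0,0,0,0,-1,-1],[0,0,0,0,0,-0.7,-1],[0,0,0,0,0,-0.5,-1],[0,0,0,0,0,0,-1],[0,0,0,0,0,0,-1]]'
```

```text
t: 25.0
eef_pos: [659.1, 141.0, 64.3]
tcp_rot: [-3.141, -0.0, -0.422]
ft_force: [-1.3, -0.6, 1.2]
opening: 0.158
```

```bash
python3 -m inch '[[0,0,0,0,0,-0.4,-1],[0,0,0,0,0,0,-1],[0,0,0,0,0,0,-0.7],[0,0,0,0,0,0,-0.4],[0,0,0,0,0,0,-0.2],[0,0,0,0,0,0,-0.2],[0,0,0,0,0,15,-0.2],[0,0,0,0,0,40,-0.2],[0,0,0,0,0,45,-0.2],[0,0,0,0,0,45,-0.2]]'
python3 -m inch '[[0,0,0,-25,-10,20,-0.2],[0,0,0,-40,-10,20,-0.2],[0,0,0,-40,-10,10,-0.2],[0,0,0,-40,-10,0,-0.2],[0,0,0,-30,-10,0,-0.2],[0,0,0,0,0,0,-0.2],[0,0,0,0,0,0,-0.2]]'
python3 - <<'E'
from h import *
C=dict(large=((533,381.1),98,66),medium=((544,-382.7),95,50),small=((659.2,141),92,30),long=((638,-132),92,0))
for n in("scene","side","wrist"):
    c=cam(n); cv2.imwrite(f"pics/end_{n}.png",c["color"][:,:,::-1])
    for k,(a,t,_) in C.items():
        P=measure(n,a,45,t-9,t+5,c); 
        if len(P)<10: continue
        print(n,k,"knob",len(P),rect(P),"ztop",np.percentile(P[:,2],95).round(1))
        for r in regions_of("cover_"+k,n)[:1]:
            Q,_=cloud(c,r["pixels"]); Q=Q[(Q[:,2]>26)&(Q[:,2]<40)&(np.hypot(*(Q[:,:2]-a).T)<110)]
            if len(Q): print("   cover",rect(Q),round(r["score"],2))
E
```

```text
t: 26.0
eef_pos: [658.8, 140.9, 211.3]
tcp_rot: [-3.142, -0.0, -0.422]
ft_force: [-0.4, -0.5, 0.6]
opening: 0.401
t: 26.7
eef_pos: [484.3, 90.9, 260.0]
tcp_rot: [-3.141, -0.002, -0.423]
ft_force: [0.3, 0.5, 0.7]
opening: 0.398
scene large knob 51 (array([533.3, 376.2]), array([24.6, 17.3]), -48.0) ztop 100.3
   cover (array([530.8, 375.3]), array([151.5, 120.1]), -89.8) 0.78
scene medium knob 101 (array([ 545.3, -385.7]), array([18.4, 18. ]), -64.8) ztop 96.4
   cover (array([ 543.6, -384.6]), array([110.4,  92. ]), -54.2) 0.83
scene small knob 47 (array([658.5, 138.6]), array([15.3, 13.6]), -73.8) ztop 93.7
   cover (array([658.1, 138.5]), array([81.3, 65.2]), -81.2) 0.75
scene long knob 227 (array([ 638.1, -134.3]), array([67.2, 14.4]), 66.5) ztop 94.6
   cover (array([ 637.4, -133. ]), array([164.2,  63.5]), 65.2) 0.73
side large knob 95 (array([530.7, 381.8]), array([24.7, 19.6]), -80.3) ztop 99.9
   cover (array([531.2, 380.4]), array([150.2, 120.1]), 89.9) 0.96
side medium knob 14 (array([ 543.9, -381.7]), array([15.7, 12.7]), -47.7) ztop 97.8
   cover (array([ 544. , -358.2]), array([125.9,  72.4]), -10.9) 0.6
side small knob 42 (array([656.5, 140.3]), array([17. , 14.6]), 61.1) ztop 93.7
   cover (array([656.1, 143.5]), array([75.5, 63.3]), -81.1) 0.71
side long knob 77 (array([ 636.3, -130.8]), array([64. , 13.9]), 67.9) ztop 92.8
   cover (array([ 624.7, -125.7]), array([166.1,  55.6]), 55.1) 0.74
wrist small knob 387 (array([658.5, 140.6]), array([15.1, 14.8]), 50.5) ztop 92.6
   cover (array([659.1, 141.1]), array([78.2, 65. ]), -81.6) 0.96
wrist long knob 325 (array([ 638.2, -131.1]), array([66.7, 11.7]), 65.8) ztop 92.1
   cover (array([ 637.2, -129.9]), array([160.8,  61.3]), 64.8) 0.94
```

View pics/end_scene.png

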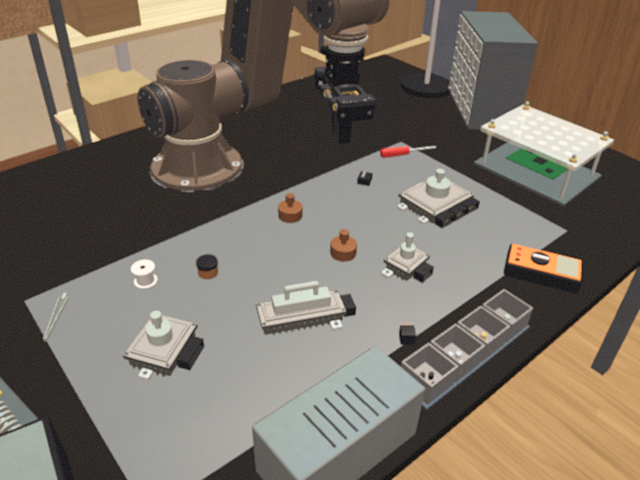

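View pics/end_side.png

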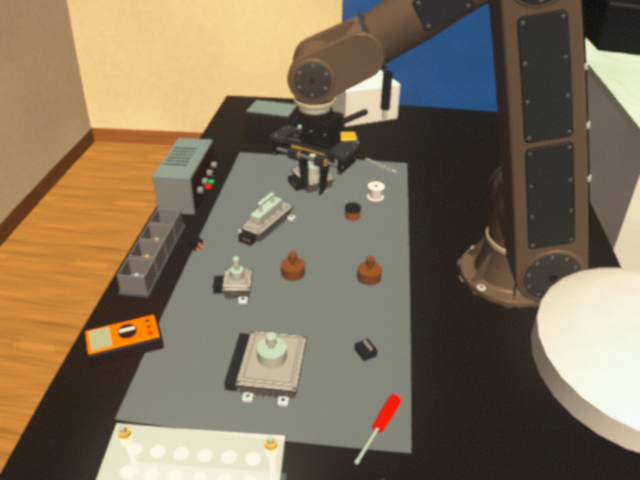

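Both pictures show all four weights upright and centred on their covers. The reel, the jar and the brown look-alikes haven't moved.

```bash
python3 -c "from cell import ticket; print(ticket.job_done())"
```

```text
the job is handed in; nothing more can be done
None
```

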